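Draw out and lock the pull handle of a rolling tool chest

TASK

Get the rolling tool chest ready to be wheeled away: squeeze in the release button of its pull handle, draw the handle up past its first stop to its second stop, fully out, and let the button spring back out so that the handle locks there. Finish while still gripping the crossbar of the handle, away from the button, and leave the tools and the can in the chest's tray as they are.

Things in the scene. Friction and masses are not known exactly. Their poses are not given: they have to be found in the camera images.
- chest: red steel rolling tool chest, 370 mm deep (x), 500 wide (y), standing fixed on the floor beyond the bench. Origin at the height of the bench top, 50 mm under the middle of the stowed crossbar of its pull handle; z up, x level from the handle across the chest, away from the robot, y along the crossbar. Its rim and rear ledge (x = 30 to 100 mm) are at z = -30 mm; beyond the ledge lies an open tray 57 mm deep
- crossbar: black crossbar of the pull handle: 28 mm thick (x), 30 high (z), 270 long (y), a grey casting at each end out to y = 186 mm; below each a 17 mm steel tube runs into an outer rail (46 mm collar, its top 12 mm below the bench top) at y = 165 and -165 mm. Origin at the bar's middle, axes as the chest's. Stowed it is 50 mm above the bench top; it moves only straight up and down
- handle (a joint): how far the handle is drawn out, m: 0 stowed (it starts locked there), 0.120 first stop, 0.240 second stop, 0.241 end of travel. At the three places a lock pin worked by the button springs in unless the button is held in; locked, the play is 2 mm up or down. Unlocked, it takes about 15 N to draw up and stays by friction where it is let go; drawn on with the button free it clicks in at the next stop
- release (a joint): how far the release button is pressed in, m: 0 out, 0.006 fully in; spring 2.4 N at first, 6 N fully in. The handle is unlocked from about 0.0045 on. Let go between stops, the button comes out only to about 0.0045, its pin riding on the rail; it comes fully out (below 0.001) only at a stop, and the handle is then locked
- button_face (a point): middle of the outer face of the release button: grey plastic, 42 mm long (y), 20 high, at the middle of the crossbar on the side towards the chest (+x); it stands 8 mm out of the bar, 2 mm when fully in, so the bar is 36 mm across there. It is pressed towards the chest's -x; two fingers closed across the middle of the bar squeeze it in
- hammer: hammer, 260 mm, lying in the tray of the chest, to be left alone; origin under its middle
- wrench: steel open-ended wrench, 190 mm, lying in the tray, to be left alone; origin under its middle
- spray_can: spray can, 58 mm across, 150 mm high, standing in the tray (its top 63 mm above the bench top), to be left alone; origin under its middle

How it is judged (in metres and radians):
On the way, in this order (a step that is already met when the one before it is completed fails the run):
1. the release button is squeezed in while the handle is still down (value of joint release above 0.0045 m and value of joint handle below 0.03 m), for 0.1 s.
2. the handle is drawn up to its second stop by the robot's hand (value of joint handle above 0.234 m and contact force between the fingers and crossbar above 2 N), for 0.2 s.
At the end, for the whole second after the job is handed in: the handle stands at its second stop (joint above 0.234 m), the release button is out again (below 2 mm), so the handle is locked, and the fingers still grip the crossbar with more than 5 N (value of joint handle above 0.234 m and value of joint release below 0.002 m and contact force between the fingers and crossbar above 5 N); the arm keeps its last pose, push and grip.
It fails at once if the hammer, the wrench or the can in the chest's tray is moved by more than 30 mm (distance of any of hammer, wrench, spray_can from where it was at the start of the episode above 0.03 m).
It also fails if it takes over 35 s, if anything falls off the work surface, if the arm or the gripper's body presses on something with over 40 N, if the wrist force passes 120 N, or if a joint passes its speed limit or range.

ROBOT

A 7-joint arm with a two-finger parallel gripper is mounted at the origin on the work surface. World frame = base frame: x ahead of the robot, y to its left, z up, the work surface at z = 0. Lengths are in mm, angles in rad, forces in N, time in s.
With the tool pointing down it reaches from about 400 to 875 mm from the base axis. Payload 4.4 kg.
Tool frame: the origin (TCP) lies at the very end of the fingers, on their centre line; the grasp point (between the pads) lies 19 mm behind it; z points along the fingers, y is the direction in which the jaws open and shut (so a half turn about z gives the same grasp; the last joint's range is limited). The gripper opens to 85 mm and grips with 20 to 120 N. Pads are 22 mm wide; open, the fingers measure 114 mm over their backs; the gripper's body (76 mm by 85 mm) begins 54 mm behind the grasp point. The pads swing forward as they close: fully open they stand 13 mm farther back than shut.
Start: joints at [1.107, 0.628, 0.038, 1.517, -0.027, 0.996, -0.02], TCP at [251.832, -599.248, 231.313] pointing down, gripper open.
Joint ranges: [-3.06, 3.06], [-0.37, 2.12], [-1.25, 1.32], [0.18, 2.47], [-1.1, 4.24], [0.23, 1.98], [-2.94, 2.94]. Speed limits (rad/s): [2.57, 2.57, 3.14, 3.14, 3.14, 3.14, 3.14].

INTERFACE

Orientations are given as [roll, pitch, yaw] about the fixed x, y, z axes, in that order (R = Rz(yaw) Ry(pitch) Rx(roll)).
In Python, from cell import ctrl gives the robot as it stands.
- The arm moves only by the shell command python3 -m crank 'ROWS' [OPENING]. ROWS is JSON, a list that holds one entry, the list of rows, each a list of 6 numbers: the shift along the tool's x, y, z in units of 30 mm (1.0 is 30 mm), then the turn, a rotation vector about the tool's x, y, z in units of 6 degrees (1.0 is 6 degrees). In form: [[[tx, ty, tz, rx, ry, rz], ...]]. A call has 1 to 12 rows; each row shifts and turns the pose as measured when the row begins, along the tool's axes as they then stand; what a row does not reach is not made up. A row lasts 1/12 s, in which the tool goes at most 41.7 mm and 7.16 degrees, less where a joint would pass 70% of its speed; a pose out of reach is approached as far as the arm can. A call is refused whole if a number of a shift passes 1 or a number of a turn 1, either way. A call with a gripper value outside its range is refused whole. OPENING is the gripper command: -1 is fully open, 1 is shut, values between are in proportion, set as the call begins (- or left out, the last holds). The fingers move at their own pace and stop on an object; the grip force is fixed at half the most. Time passes only in rows, so rows that do not move let the fingers close. It gives the time, the measured TCP pose, the force and the opening at its end, in the units of the state.
- ctrl.read_state(): the state, without advancing time (a new reading comes with each control period).
- ctrl.get_image(name): name is "side" or "top"; returns a dict with "color" (384x512x3 uint8, red, green, blue), "depth" (384x512 float32, mm along the optical axis (not along the pixel's ray), 0 where there is no reading), "camera_matrix" (3x3 intrinsics, pixels), "k1" (the pictures are not rectified: a ray, as slopes to the right and down, at radius r is drawn at 1 + k1 r^2 times it, then the intrinsics apply), "R" (3x3) and "t" (3): a world point X has camera coordinates R X + t. Camera axes: x right, y down, z forward; pixel columns grow to the right and rows downward; lengths in mm; the calibration is good to about 2 mm. A picture is of the moment at which its call begins.
- ctrl.finish_job(): hands the job in, once; it reports no verdict.
Trained networks look in a picture, given as the dict that the camera call returned (one of the last four; its "shot" number tells which), for a name from the list of things; names that differ only in an ending like _2 or _b are one class to them, and where a whole thing is asked for, a point or a joint stands for the part that bears it (a point fixed in the world has none). Each returns a list of dicts, best first, with "conf" (0 to 1); they miss things now and then, are a little off and sometimes report something else, mostly with a low value. They report only what shows in the picture. A call takes as long as a camera call.
- ctrl.search_frame(query, picture): "extent" ([centre column, centre row, width, height] in pixels, round what is visible of it).
The state is a dict: "clock": time; "qpos": joint angles; "qd": joint speeds; "tau": joint torques, N m; "eef_pos": TCP position; "tool_rot": TCP orientation; "force": force on the tool from outside, world axes, zero at the start; "torque": the same for the moment, N m; "width": finger opening in mm.
Only numpy, scipy, OpenCV 4.12 (cv2) and the standard library are available. Lean on these libraries where they do the work, as an engineer would, in place of code of your own. Each camera call takes 0.05 s, during which the arm holds its last target. There are 200 camera calls.

## Working session

There is one attempt and no reset: what is moved stays moved. The work goes in short steps, Python scripts to look and compute and a shell command to move; the robot and the scene stay as the last step left them, time stands still between calls to the robot, and variables do not carry over. Pictures are saved under pics/ and viewed, about 8 in all and at most 12, crops included, and the job is handed in when it is done.

```bash
mkdir -p pics; ls; cat > h.py <<'E'
import numpy as np, cv2
from cell import ctrl
def world(im,u,v,d=None):
    K=np.array(im["camera_matrix"]);k1=im["k1"]
    xd=(np.asarray(u,float)-K[0,2])/K[0,0]; yd=(np.asarray(v,float)-K[1,2])/K[1,1]
    x,y=xd.copy(),yd.copy()
    for _ in range(20):
        f=1+k1*(x*x+y*y); x,y=xd/f,yd/f
    if d is None: d=im["depth"][np.asarray(v,int),np.asarray(u,int)]
    P=np.stack([x*d,y*d,d+0*x],-1)
    return (P-np.array(im["t"]))@np.array(im["R"])
def proj(im,X):
    p=np.array(im["R"])@np.array(X,float)+np.array(im["t"]);x,y=p[:2]/p[2]
    f=1+im["k1"]*(x*x+y*y);K=np.array(im["camera_matrix"])
    return K[0,0]*x*f+K[0,2],K[1,1]*y*f+K[1,2]
E
python3 - <<'E'
from h import *
ims=[]
for n in("side","top"):
    im=ctrl.get_image(n);ims.append(im["color"])
    print(n,"cam at",(-np.array(im["R"]).T@np.array(im["t"])).round())
    for q in("chest","crossbar","button_face","spray_can","hammer"):
        for r in ctrl.search_frame(q,im)[:2]: 
            e=r["extent"];print(q,round(r["conf"],2),np.round(e),world(im,e[0],e[1]).round())
    cv2.imwrite(f"pics/{n}0.png",im["color"][:,:,::-1])
cv2.imwrite("pics/both0.png",cv2.resize(np.hstack(ims),(800,300))[:,:,::-1])
s=ctrl.read_state();print(s)
E
```

```text
pics
side cam at [ 236. -552.  520.]
chest 0.97 [286. 261. 252. 247.] [ 617. -158.  -87.]
chest 0.35 [204. 270.  84. 222.] [ 530.   94. -295.]
crossbar 0.64 [203. 269.  88. 226.] [ 534.  112. -310.]
spray_can 0.79 [310. 254.  29.  64.] [ 598. -241.   19.]
hammer 0.58 [252. 213.  60.  68.] [640.   1. -64.]
top cam at [482.  -4. 954.]
chest 0.92 [261. 178. 200. 170.] [685. -31. -83.]
crossbar 0.55 [252. 248. 156.  39.] [487.  -9.  65.]
button_face 0.41 [254. 240.  15.  -2.] [506. -11.  58.]
spray_can 0.92 [334. 198.  37.  29.] [ 608. -205.   63.]
hammer 0.76 [243. 182.  95.  38.] [670.  20. -87.]
{'clock': 0.6, 'qpos': array([ 1.10718481,  0.62836507,  0.03851846,  1.51742521, -0.02697973,
        0.99633948, -0.02000856]), 'qd': array([ 2.68079371e-05, -1.99672734e-03, -7.44006696e-04, -5.86316543e-04,
        3.81499886e-04, -4.31298760e-04, -1.19929801e-04]), 'tau': array([-5.98377683e-04, -5.62982118e+01,  1.22489870e+00, -1.93697494e+01,
        1.09762157e-02,  1.89098158e-03,  6.91989203e-05]), 'eef_pos': array([ 251.81606392, -599.22906713,  231.32833399]), 'tool_rot': array([-3.14157408e+00, -9.33299060e-06,  3.97773463e-01]), 'force': array([ 0.1005229 , -0.15061892,  0.56995528]), 'torque': array([-0.06556867, -0.01177903, -0.02062743]), 'width': 85.1946798966873}
```

```bash
python3 - <<'E'
from h import *
im=ctrl.get_image("top")
vv,uu=np.mgrid[0:384,0:512]; W=world(im,uu.ravel(),vv.ravel(),im["depth"].ravel()); c=im["color"].reshape(-1,3)
m=(W[:,2]>45)&(W[:,2]<85)&(W[:,0]>400)&(W[:,0]<580)&(abs(W[:,1])<300)&(im["depth"].ravel()>0)
P=W[m];print(len(P),P.min(0),P.max(0),np.median(P,0))
r=cv2.minAreaRect(P[:,:2].astype(np.float32));print(r)
core=P[abs(P[:,1]-r[0][1])>40]
vx,vy,x0,y0=cv2.fitLine(core[:,:2].astype(np.float32),cv2.DIST_HUBER,0,.01,.01).ravel();print(vx,vy,x0,y0,np.degrees(np.arctan2(-vx,vy)))
cv2.imwrite("pics/crop1.png",cv2.resize(im["color"][150:310,150:370],(800,582),interpolation=cv2.INTER_CUBIC)[:,:,::-1])
E
```

```text
1973 [ 448.55128427 -192.8567215    45.42474216] [522.10205201 175.52321245  70.03614246] [486.7779099  -10.21213007  64.31657353]
((489.1163635253906, -9.241897583007812), (371.2789611816406, 37.92816925048828), 82.98200225830078)
0.121510565 0.9925901 485.8758 -10.180421 -6.979289
```

View pics/both0.png

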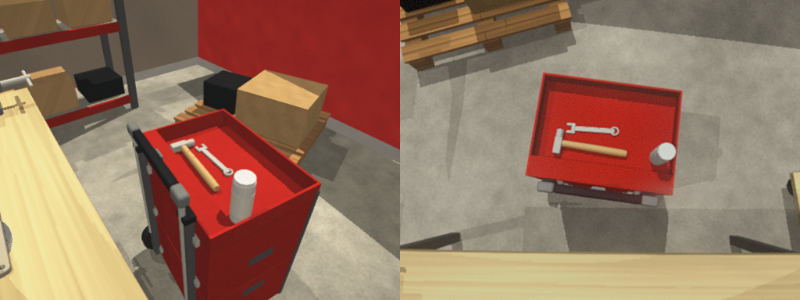

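View pics/crop1.png

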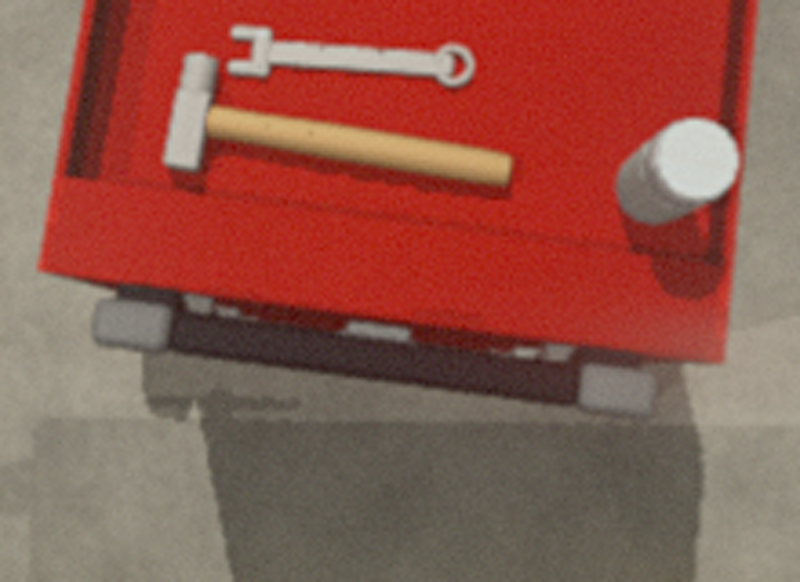

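The side and top pictures show the chest with its crossbar facing the bench. In the crop, the grey button is at (378,332), in the middle of the bar. The bar runs through about (486,-10), its top is near z 65 and it is turned -7°. The can stands far to the right. I'm starting the approach at the current height, turning as I go.

```bash
cat > d.py <<'E'
import sys
from h import *
from scipy.spatial.transform import Rotation as Ro
# delta to world target x y z yaw(deg), tool down, in tool axes & move units
x,y,z,yaw=map(float,sys.argv[1:5]); s=ctrl.read_state()
R=Ro.from_euler("xyz",s["tool_rot"]);T=Ro.from_euler("xyz",[np.pi,0,np.radians(yaw)])
print("pos",s["eef_pos"].round(1),"rpy deg",np.degrees(s["tool_rot"]).round(2),"F",s["force"].round(1),"w",round(s["width"],1),"t",s["clock"])
print("shift",(R.inv().apply(np.array([x,y,z])-s["eef_pos"])/30).round(2),"turn",(np.degrees((R.inv()*T).as_rotvec())/6).round(2))
E
python3 -m crank '[[[0.7,-0.71,0,0,0,-0.83],[0.76,-0.65,0,0,0,-0.83],[0.81,-0.58,0,0,0,-0.83],[0.86,-0.51,0,0,0,-0.83],[0.9,-0.43,0,0,0,-0.83],[0.94,-0.35,0,0,0,-0.83],[0.97,-0.27,0,0,0,-0.83],[0.98,-0.18,0,0,0,-0.83],[1,-0.1,0,0,0,-0.83],[1,0,0,0,0,-0.83],[1,0.08,0,0,0,-0.83],[1,0.16,0,0,0,-0.83]]]' -1; python3 d.py 487.5 -9.8 150 83
```

```text
clock: 1.65
eef_pos: [380.8, -257.4, 230.0]
tool_rot: [3.14, 0.012, 1.476]
force: [-0.4, -0.2, -0.6]
width: 85.3
pos [ 380.8 -257.4  230. ] rpy deg [179.9    0.7   84.54] F [-0.4 -0.2 -0.6] w 85.3 t 1.65
shift [8.59 2.75 2.57] turn [0.02 0.12 0.26]
```

```bash
python3 -m crank '[[[0.9,0.3,0.28,0,0.02,0.03],[0.95,0.3,0.28,0,0.02,0.03],[0.95,0.3,0.28,0,0.02,0.03],[0.95,0.3,0.28,0,0.02,0.03],[0.95,0.3,0.28,0,0.02,0.03],[0.95,0.3,0.28,0,0.02,0.03],[0.95,0.3,0.28,0,0,0.03],[0.95,0.3,0.28,0,0,0.03],[0.6,0.2,0.2,0,0,0],[0,0,0,0,0,0]]]' -1; python3 d.py 487.5 -9.8 120 83
python3 - <<'E'
from h import *
im=ctrl.get_image("side")
for X in([486.4,-9.5,50],[486.4+20,-11.9,50]): print(proj(im,X))
cv2.imwrite("pics/side2.png",cv2.resize(im["color"][140:330,80:320],(760,602),interpolation=cv2.INTER_CUBIC)[:600,:,::-1])
E
```

```text
clock: 2.48
eef_pos: [493.2, -5.3, 156.2]
tool_rot: [3.127, -0.002, 1.46]
force: [0.4, 0.3, 0.0]
width: 85.5
pos [493.2  -5.3 156.2] rpy deg [ 1.7916e+02 -1.1000e-01  8.3630e+01] F [0.4 0.3 0. ] w 85.5 t 2.4833
shift [-0.17 -0.19  1.21] turn [ 0.14 -0.02  0.1 ]
(np.float64(196.4651704468631), np.float64(202.2937533355334))
(np.float64(205.23839126126438), np.float64(199.31896741963442))
```

View pics/side2.png

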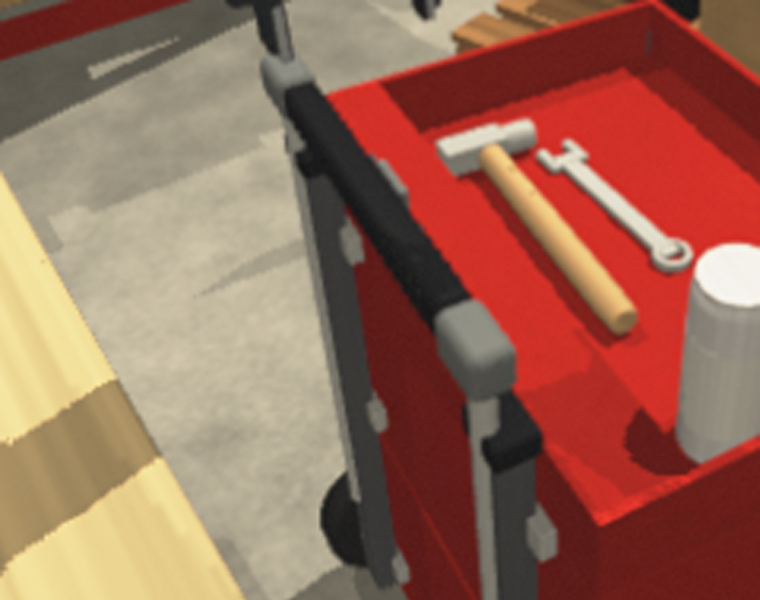

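The crop shows the button at about (393,178), and my projected button position lands at about (397,188). They agree, so I'm descending over the middle of the bar.

```bash
python3 -m crank '[[[-0.17,-0.19,0.6,0.14,-0.02,0.1],[0,0,0.8,0,0,0],[0,0,0.8,0,0,0],[0,0,0.5,0,0,0],[0,0,0,0,0,0]]]' -1; python3 d.py 487.5 -9.8 29 83
```

```text
clock: 2.95
eef_pos: [487.7, -17.9, 75.8]
tool_rot: [3.136, 0.005, 1.442]
force: [0.4, 0.5, -0.4]
width: 85.6
pos [487.7 -17.9  75.8] rpy deg [179.7    0.29  82.63] F [ 0.4  0.5 -0.4] w 85.6 t 2.95
shift [ 0.28 -0.05  1.56] turn [ 0.05  0.05 -0.06]
```

```bash
python3 -m crank '[[[0.25,-0.05,0.5,0.05,0.05,-0.06],[0,0,0.5,0,0,0],[0,0,0.45,0,0,0],[0,0,0,0,0,0],[0,0,0,0,0,0]]]' -1; python3 d.py 487.5 -9.8 29 83
python3 - <<'E'
from h import *
a=ctrl.get_image("side")["color"][140:330,80:320];b=ctrl.get_image("top")["color"][150:340,140:380]
cv2.imwrite("pics/p4.png",cv2.resize(np.hstack([a,b]),(800,316),interpolation=cv2.INTER_CUBIC)[:,:,::-1])
E
```

```text
clock: 3.37
eef_pos: [488.2, -17.2, 35.0]
tool_rot: [3.138, 0.003, 1.44]
force: [0.2, -0.7, 0.1]
width: 85.3
pos [488.2 -17.2  35. ] rpy deg [179.81   0.19  82.51] F [ 0.2 -0.7  0.1] w 85.3 t 3.3667
shift [ 0.24 -0.06  0.2 ] turn [ 0.03  0.03 -0.08]
```

View pics/p4.png

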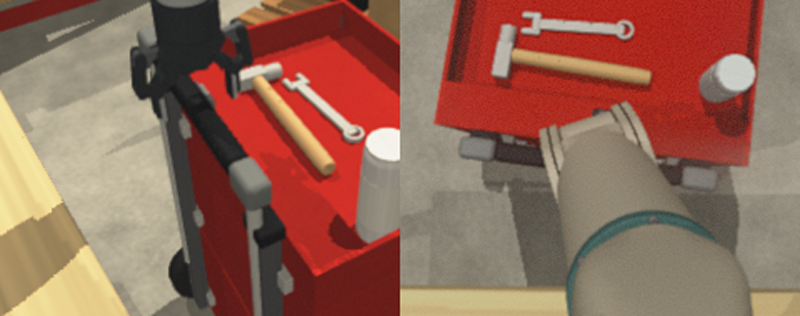

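The fingers straddle the bar at the button, about 7 mm off along it. I'm trimming that and then closing.

```bash
python3 -m crank '[[[0.3,-0.05,0.2,0.03,0.03,-0.08],[0,0,0,0,0,0]]]' -1; python3 -m crank '[[[0,0,0,0,0,0],[0,0,0,0,0,0],[0,0,0,0,0,0],[0,0,0,0,0,0],[0,0,0,0,0,0],[0,0,0,0,0,0]]]' 1;  python3 d.py 487.5 -9.8 29 83
```

```text
clock: 3.63
eef_pos: [489.5, -7.9, 31.0]
tool_rot: [3.137, -0.001, 1.448]
force: [0.7, 0.1, 0.8]
width: 84.8
clock: 4.13
eef_pos: [487.5, -6.8, 32.6]
tool_rot: [3.14, -0.0, 1.449]
force: [3.5, -1.3, -10.3]
width: 28.6
pos [487.5  -6.8  32.6] rpy deg [ 1.799e+02 -2.000e-02  8.304e+01] F [  3.5  -1.3 -10.3] w 28.6 t 4.1333
shift [-0.1   0.01  0.12] turn [ 0.02 -0.    0.01]
```

```bash
python3 -m crank '[[[0,0,0,0,0,0],[0,0,0,0,0,0],[0,0,0,0,0,0],[0,0,0,0,0,0]]]' 1; python3 -c "
from cell import ctrl
import numpy as np
for i in range(4):
    ctrl.get_image('side');s=ctrl.read_state();print(s['width'],s['force'].round(1),s['eef_pos'].round(1))"
```

```text
clock: 4.47
eef_pos: [487.5, -6.8, 32.5]
tool_rot: [3.14, -0.001, 1.449]
force: [-1.0, 0.5, -0.0]
width: 28.5
28.913023629676175 [-1.5 -0.4 -1.1] [487.5  -6.8  32.5]
28.519218213018014 [-1.4  0.9  0.4] [487.5  -6.8  32.5]
28.546177803687268 [-1.4  0.   0.7] [487.5  -6.8  32.5]
28.755932815459456 [-0.6  0.   0. ] [487.5  -6.8  32.5]
```

```bash
python3 -m crank '[[[0,0,-0.15,0,0,0],[0,0,-0.15,0,0,0],[0,0,-0.15,0,0,0]]]' 1; python3 d.py 487.5 -9.8 29 83
```

```text
clock: 4.92
eef_pos: [487.5, -6.8, 44.1]
tool_rot: [3.141, -0.001, 1.449]
force: [2.5, 0.2, -14.9]
width: 28.4
pos [487.5  -6.8  44.1] rpy deg [ 1.7998e+02 -7.0000e-02  8.3030e+01] F [  2.5   0.2 -14.9] w 28.4 t 4.9167
shift [-0.1   0.01  0.5 ] turn [ 0.   -0.01  0.  ]
```

It rose 11.6 mm against 15 N, so the handle is unlocked. Drawing it up.

```bash
python3 -m crank '[[[0,0,-0.4,0,0,0],[0,0,-0.6,0,0,0],[0,0,-0.6,0,0,0],[0,0,-0.6,0,0,0],[0,0,-0.6,0,0,0],[0,0,-0.6,0,0,0],[0,0,-0.6,0,0,0],[0,0,-0.5,0,0,0],[0,0,-0.4,0,0,0]]]' 1; python3 d.py 487.5 -6.8 271 83
```

```text
clock: 5.67
eef_pos: [487.4, -6.7, 192.9]
tool_rot: [3.141, -0.005, 1.45]
force: [3.8, 0.7, -16.2]
width: 28.9
pos [487.4  -6.7 192.9] rpy deg [179.99  -0.29  83.07] F [  3.8   0.7 -16.2] w 28.9 t 5.6667
shift [ 0.01  0.   -2.6 ] turn [ 0.   -0.05  0.01]
```

```bash
python3 -m crank '[[[0,0,-0.5,0,-0.03,0],[0,0,-0.5,0,-0.02,0],[0,0,-0.5,0,0,0],[0,0,-0.4,0,0,0],[0,0,-0.3,0,0,0],[0,0,-0.1,0,0,0]]]' 1; python3 d.py 487.5 -6.8 273 83
```

```text
clock: 6.17
eef_pos: [487.5, -6.8, 264.5]
tool_rot: [3.136, -0.002, 1.45]
force: [5.9, 0.9, -14.6]
width: 28.6
pos [487.5  -6.8 264.5] rpy deg [ 1.7965e+02 -1.3000e-01  8.3060e+01] F [  5.9   0.9 -14.6] w 28.6 t 6.1667
shift [-0.    0.   -0.28] turn [ 0.06 -0.02  0.01]
```

```bash
for i in 1 2; do python3 -m crank '[[[0,0,-0.15,0.02,0,0],[0,0,-0.1,0,0,0],[0,0,0,0,0,0]]]' 1; done; python3 d.py 487.5 -6.8 273.5 83
```

```text
clock: 6.42
eef_pos: [487.5, -6.7, 271.8]
tool_rot: [3.136, -0.003, 1.45]
force: [3.4, 1.3, -3.3]
width: 28.7
clock: 6.67
eef_pos: [487.3, -6.7, 273.2]
tool_rot: [3.14, -0.005, 1.45]
force: [2.3, 0.9, 2.1]
width: 28.1
pos [487.3  -6.7 273.2] rpy deg [179.93  -0.27  83.1 ] F [2.3 0.9 2.1] w 28.1 t 6.6667
shift [-0.    0.01 -0.01] turn [ 0.01 -0.05  0.02]
```

The last 7.5 mm command gave only 1.4 mm of rise, to 240.7 mm drawn, so it is at the end stop. I'll press up once more to confirm, then open.

```bash
python3 -m crank '[[[0,0,0,0,0,0],[0,0,0,0,0,0],[0,0,-0.12,0,-0.04,0]]]' 1; python3 -m crank '[[[0,0,0,0,0,0],[0,0,0,0,0,0],[0,0,0,0,0,0],[0,0,0,0,0,0],[0,0,0,0,0,0]]]' -1; python3 d.py 495.5 58 273 83
python3 - <<'E'
from h import *
a=ctrl.get_image("side")["color"][0:240,60:380]
cv2.imwrite("pics/p5.png",cv2.resize(a,(800,600),interpolation=cv2.INTER_CUBIC)[:,:,::-1])
E
```

```text
clock: 6.92
eef_pos: [487.2, -6.8, 274.1]
tool_rot: [3.141, -0.001, 1.45]
force: [19.7, 1.6, -61.6]
width: 28.4
clock: 7.33
eef_pos: [485.6, -7.0, 275.3]
tool_rot: [-3.14, 0.0, 1.451]
force: [0.5, -0.3, 0.3]
width: 84.8
pos [485.6  -7.  275.3] rpy deg [-1.7991e+02  2.0000e-02  8.3140e+01] F [ 0.5 -0.3  0.3] w 84.8 t 7.3333
shift [2.19 0.07 0.08] turn [-0.01  0.    0.02]
```

View pics/p5.png

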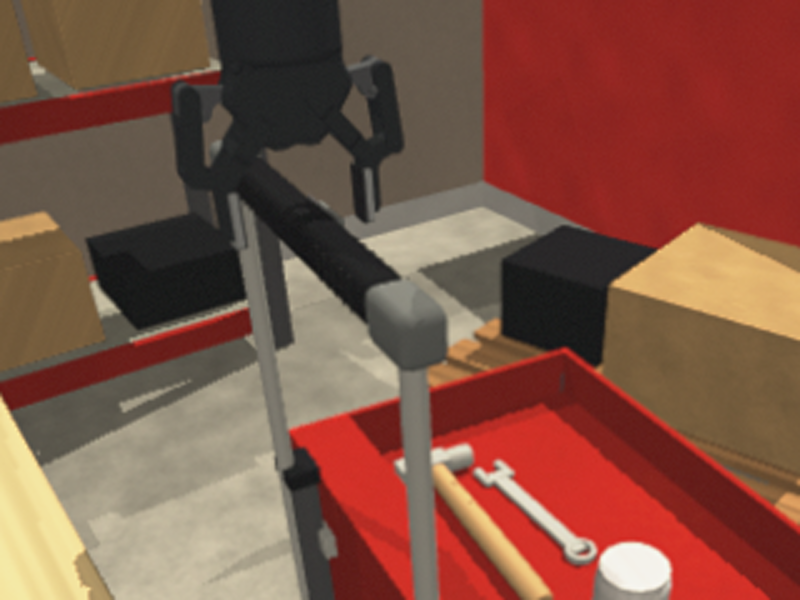

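The force reached 61.6 N against the end stop. The picture shows the handle fully out and the fingers open on both sides of the bar. I'm shifting 65 mm along the bar, clear of the button.

```bash
python3 -m crank '[[[0.6,0.02,0.05,0,0,0],[0.7,0.02,0.03,0,0,0],[0.6,0,0,0,0,0],[0.2,0,0,0,0,0],[0,0,0,0,0,0],[0,0,0,0,0,0]]]' -1; python3 d.py 494.5 58 273 83
```

```text
clock: 7.88
eef_pos: [494.2, 55.5, 275.4]
tool_rot: [3.141, 0.003, 1.448]
force: [0.6, -0.9, 0.7]
width: 85.5
pos [494.2  55.5 275.4] rpy deg [1.7994e+02 1.4000e-01 8.2970e+01] F [ 0.6 -0.9  0.7] w 85.5 t 7.8833
shift [0.09 0.   0.08] turn [ 0.01  0.02 -0.01]
```

```bash
python3 -m crank '[[[0.05,0,0.08,0,0,0],[0,0,0,0,0,0],[0,0,0,0,0,0]]]' -1; python3 -m crank '[[[0,0,0,0,0,0],[0,0,0,0,0,0],[0,0,0,0,0,0],[0,0,0,0,0,0],[0,0,0,0,0,0],[0,0,0,0,0,0],[0,0,0,0,0,0],[0,0,0,0,0,0]]]' 1; python3 d.py 494.5 58 273 83
python3 - <<'E'
from h import *
im=ctrl.get_image("top")
vv,uu=np.mgrid[0:384,0:512]; W=world(im,uu.ravel(),vv.ravel(),im["depth"].ravel())
m=(W[:,2]>280)&(W[:,2]<315)&(W[:,0]>400)&(W[:,0]<560)&(W[:,1]<-60)&(W[:,1]>-140);print(m.sum(),np.median(W[m],0))
for q in("button_face","spray_can","hammer"): print(q,[(round(r["conf"],2),np.round(r["extent"])) for r in ctrl.search_frame(q,im)[:1]])
a=im["color"][120:360,100:420]
cv2.imwrite("pics/p6.png",cv2.resize(a,(800,600),interpolation=cv2.INTER_CUBIC)[:,:,::-1])
E
```

```text
clock: 8.13
eef_pos: [494.0, 54.1, 272.9]
tool_rot: [3.141, 0.004, 1.445]
force: [-0.6, 0.4, 0.1]
width: 85.9
clock: 8.8
eef_pos: [493.9, 51.6, 272.7]
tool_rot: [3.141, 0.006, 1.443]
force: [0.9, -0.6, -0.3]
width: 27.3
pos [493.9  51.6 272.7] rpy deg [179.96   0.34  82.66] F [ 0.9 -0.6 -0.3] w 27.3 t 8.8
shift [ 0.21 -0.01 -0.01] turn [ 0.01  0.06 -0.06]
771 [474.77004918 -99.75921438 305.31813485]
button_face [(0.41, array([254., 237.,  18.,  -4.]))]
spray_can [(0.91, array([335., 196.,  35.,  26.]))]
hammer [(0.73, array([243., 185.,  92.,  41.]))]
```

View pics/p6.png

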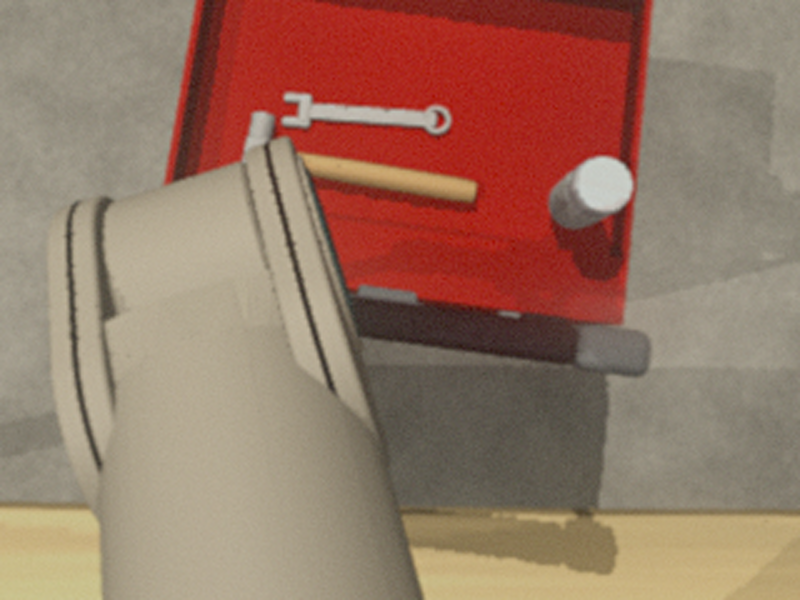

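The bar top is at z 305.3, which is 240 mm drawn. The button stands out at about (388,295), clear of the gripper, and the tools and can look unmoved. I'll press down gently to test the lock.

```bash
python3 -m crank '[[[0,0,0.13,0,0,0]]]' 1; python3 -m crank '[[[0,0,0.07,0,0,0]]]' 1; python3 -m crank '[[[0,0,0,0,0,0],[0,0,0,0,0,0],[0,0,-0.03,0,0,0],[0,0,0,0,0,0],[0,0,0,0,0,0]]]' 1; python3 d.py 494 52 273 83
```

```text
clock: 9.08
eef_pos: [493.9, 51.5, 269.4]
tool_rot: [3.141, 0.006, 1.442]
force: [-3.8, -1.2, 21.2]
width: 27.2
clock: 9.17
eef_pos: [493.9, 51.5, 269.0]
tool_rot: [3.14, 0.007, 1.442]
force: [-8.8, -2.5, 28.7]
width: 27.2
clock: 9.58
eef_pos: [493.9, 51.6, 269.8]
tool_rot: [3.14, 0.006, 1.442]
force: [-0.7, -0.6, 2.0]
width: 27.0
pos [493.9  51.6 269.8] rpy deg [179.89   0.37  82.63] F [-0.7 -0.6  2. ] w 27.0 t 9.5833
shift [ 0.01  0.   -0.11] turn [ 0.02  0.06 -0.06]
```

Resistance rose to 28.7 N, well above the 15 N friction, after only about 3 mm of play, so it is locked. I'll bring it back to mid-play and hand in.

```bash
python3 -m crank '[[[0,0,-0.07,0,0,0],[0,0,0,0,0,0],[0,0,0,0,0,0]]]' 1; python3 -c "
from cell import ctrl
print(ctrl.finish_job())"
```

```text
clock: 9.83
eef_pos: [493.9, 51.6, 270.5]
tool_rot: [3.141, 0.006, 1.442]
force: [0.3, 0.1, -0.9]
width: 27.6
the job is handed in; nothing more can be done
None
```

I drew the handle up to its second stop, where it locked, and handed the job in at about 9.8 s with the gripper holding the crossbar. I squeezed the button in at the middle of the bar and pulled the handle up past the first stop to the end of its travel. Then I opened the fingers so the button could spring out, moved about 58 mm along the bar and gripped it again.

The last checks:
- **Height:** the crossbar's top measured z = 305 mm, which is 240 mm drawn out. Before opening, an upward pull reached 62 N against the end stop.
- **Lock:** a downward test push met 29 N after about 3.5 mm of movement. An unlocked handle would have given way at about 15 N.
- **Final position:** after that push I came back up only part of the way, to an estimated 238–239 mm, inside the lock's play and above the 234 mm limit.
- **Button:** in the top picture it stands out of the bar, clear of the gripper.
- **Grip:** the fingers are closed on the bar at about 27 mm, reading about 1 mm under the bar's 28 mm. The gripper doesn't report grip force, so I didn't measure it directly.
- **Tray:** the tools and the can looked unmoved. The network's boxes for the hammer and the can stayed within about 3 pixels of where they started. I judged the wrench by eye only.

No check failed. The one odd reading was while squeezing the button: the width read 28.6 mm instead of the expected 30 mm, consistent with the gripper reading slightly low.

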